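Close and cap the loaded sample case

TASK

The sample case on the counter is loaded: swing its lid fully shut, so that the stud comes up through the ring of the lid's front tongue, then push the grey snap cap straight down onto that stud, past the click, until it sits fully home. Finish while still holding the cap with the fingers and pressing it firmly down against its seat; do not let go. Leave the dish, the bottle and the tape roll where they are.

Things in the scene. Friction and masses are not known exactly. Their poses are not given: they have to be found in the camera images.
- case: Fixed aluminium sample case: open tub 130 (x) x 180 (y) x 62 mm high, sample tubes lying in it. Origin: centre of the tub's underside, on the counter. Its x axis points from the latch end (robot side) to the hinge end. In front of the tub a latch block, 56 x 56 x 60 mm, centred at x = -93 mm, carries the seat and stud.
- lid (a joint): Lid angle in rad: 0 = shut (level), positive = front edge raised; starts open, 0.55 to 1.0, limit 1.3. Stiff hinge: the lid stays where left; a push of about 5 N near its front edge swings it shut. Aluminium plate 134 x 184 x 6 mm; its front tongue, 55 mm long, 56 wide, ends 186 mm from the hinge and has a 36 mm hole that goes around the seat. Shut, its top is 68 mm above the counter.
- lid_hinge (a point): Point on the lid's hinge line at the middle of the case's far rim, 65 mm above the counter, in the lid's mid-thickness. The hinge line runs along the case's y axis.
- lid_push (a point): Point on the lid's outer (top) face on its centreline, 115 mm from the hinge line; moves with the lid. Its x axis points along the lid towards the hinge, its z axis is the outward normal of the top face.
- seat: Fixed round steel shoulder, 32 mm in diameter, on the latch block, on which the cap's rim must come to rest; the stud rises from its middle. Origin: centre of its top face, 69 mm above the counter and 93 mm in front of the case's origin; z up. With the lid shut the tongue's top lies 1 mm lower than the seat.
- stud_top (a point): Centre of the top of the steel stud, 24 mm above the seat. The stud is upright, 17.6 mm in diameter, its top 7 mm tapered to 9 mm across. Four sprung steel balls stick out of its sides, 11.5 mm above the seat, out to a circle of 25 mm in diameter.
- cap: Loose grey plastic snap cap, about 40 g, standing mouth down on the counter: round, 36 mm tall, body 34 mm in diameter, rim flange 44 mm in diameter and 4 mm high round the mouth. Origin: centre of its underside (the mouth); z up. Bore 27 mm wide, 31 deep; inner lip 21 mm clear, 5 mm above the mouth. Pushed on: force rises from 11 mm above the seat to about 10 N, drops below 8 mm.
- dish: Bystander: round steel bowl, 96 mm across, 40 mm high. Origin: centre of its underside.
- bottle: Bystander: white plastic bottle, 54 mm in diameter, 130 mm tall. Origin: centre of its underside.
- tape: Bystander: roll of paper tape lying flat, 72 mm across, 22 mm high. Origin: centre of its underside.

How it is judged:
By the outcome, as a careful person would: the job done as asked, in the order asked, and still so for the second after the job is handed in, while the arm keeps its last pose, push and grip.
It also fails if it takes over 53 s, if anything falls off the work surface, if the arm or the gripper's body presses on something with over 40 N, if the wrist force passes 120 N, or if a joint passes its speed limit or range.

ROBOT

A 6-joint arm with a two-finger parallel gripper is mounted at the origin on the work surface. World frame = base frame: x ahead of the robot, y to its left, z up, the work surface at z = 0. Lengths are in m, angles in rad, forces in N, time in s.
With the tool pointing down it reaches from about 0.35 to 0.925 m from the base axis. Payload 6.4 kg.
Tool frame: the origin (TCP) lies midway between the tips of the shut fingers; the grasp point (between the pads) lies 19 mm behind it (manip.tcp_to_grasp is the z of the grasp point in the tool frame, in m); z points along the fingers, y is the line along which they close (so a half turn about z gives the same grasp; the last joint's range is limited). The gripper opens to 85 mm and grips with 20 to 120 N. Pads are 22 mm wide; open, the fingers measure 114 mm over their backs; the gripper's body (76 mm by 85 mm) begins 54 mm behind the grasp point. The pads swing forward as they close: fully open they stand 13 mm farther back than shut.
Start: joints at [1.168, 0.245, 1.558, -0, 1.339, -0.174], TCP at [0.147, 0.633, 0.231] pointing down, gripper open.
Joint ranges: [-3.13, 3.13], [-1.02, 2.26], [0.13, 2.54], [-0.95, 4.09], [0.21, 2.88], [-2.74, 2.74]. Speed limits (rad/s): [2.57, 2.57, 3.14, 3.14, 3.14, 3.14].

INTERFACE

Orientations are given as a unit quaternion [x, y, z, w].
In Python, from station import telemetry, eyes, ticket, manip gives the robot as it stands. The module is installed in compiled form; this text tells all that it offers.
- The arm moves only by the shell command python3 -m creep 'ROWS' [OPENING] [FORCE]. ROWS is a JSON object of lists of equal length, an entry for each row: "offset": the shift along the tool's x, y, z in mm, a list of three; "rotation": the turn, a rotation vector about the tool's x, y, z in rad, a list of three. In form: {"offset": [[x, y, z], ...], "rotation": [[rx, ry, rz], ...]}. A call has 1 to 8 rows; each row is the pose to reach, as a shift and turn from the pose commanded when the call began, along the tool's axes at that moment; what a row does not reach only later rows make up. A row lasts 1/12 s, in which the tool goes at most 41.7 mm and 7.16 degrees, less where a joint would pass 70% of its speed; a pose out of reach is approached as far as the arm can. A call with a gripper value outside its range is refused whole. OPENING is the closure, from -1 (fully open) to 1 (shut), set as the call begins (- or left out, the last holds). The fingers move at their own pace and stop on an object; FORCE is the grip in N (left out, the last holds). Time passes only in rows, so rows that repeat a pose let the fingers close. It gives the time, the measured TCP pose, the force, the opening and the grip force at its end, in the units of the state.
- telemetry.state(): the state, without advancing time (a new reading comes with each control period).
- eyes.get_image(name): name is "side" or "top"; returns a dict with "pixels" (384x512x3 uint8, blue, green, red), "fx", "fy", "cx", "cy" (pixels), "dist_coeffs" ([k1, k2, p1, p2, k3] as OpenCV has them; the pictures are not rectified), "rvec" (rotation vector, rad) and "tvec" (3), from world to camera coordinates, as OpenCV has them. Camera axes: x right, y down, z forward; pixel columns grow to the right and rows downward; lengths in m; the calibration is good to about 2 mm. A picture is of the moment at which its call begins. There is no depth.
- ticket.hand_in(): hands the job in; it is judged then, once.
The state is a dict: "clock": time; "joints": joint angles; "joint_velocities": joint speeds; "effort": joint torques, N m; "tool_pos": TCP position; "tcp_rot": TCP orientation; "ft_force": force on the tool from outside, world axes, zero at the start; "torque": the same for the moment, N m; "opening": finger opening in m; "grasp_force": force on a finger pad.
Only numpy, scipy, OpenCV 4.12 (cv2) and the standard library are available. Lean on these libraries where they do the work, as an engineer would, in place of code of your own. Each camera call takes 0.05 s, during which the arm holds its last target. There are 200 camera calls.

## Working session

There is one attempt and no reset: what is moved stays moved. The work goes in short steps, Python scripts to look and compute and a shell command to move; the robot and the scene stay as the last step left them, time stands still between calls to the robot, and variables do not carry over. Pictures are saved under pics/ and viewed, at most 10 in all, crops included, and the job is handed in when it is done.

```bash
mkdir -p pics; cat > h.py <<'E'
import numpy as np, cv2
from station import telemetry, eyes, ticket, manip
from scipy.spatial.transform import Rotation as R
def snap(n,f):
    im=eyes.get_image(n); cv2.imwrite('pics/'+f,im['pixels'])
    import pickle; pickle.dump({k:v for k,v in im.items()},open(f'pics/{f}.pkl','wb')); return im
def load(f):
    import pickle; return pickle.load(open(f'pics/{f}.pkl','rb'))
def K(im): return np.array([[im['fx'],0,im['cx']],[0,im['fy'],im['cy']],[0,0,1.]])
def proj(im,P): return cv2.projectPoints(np.array(P,float).reshape(-1,3),np.array(im['rvec'],float),np.array(im['tvec'],float),K(im),np.array(im['dist_coeffs'],float))[0].reshape(-1,2)
def ray(im,uv):
    n=cv2.undistortPoints(np.array(uv,float).reshape(-1,1,2),K(im),np.array(im['dist_coeffs'],float)).reshape(2)
    r=cv2.Rodrigues(np.array(im['rvec'],float))[0]
    return -r.T@np.array(im['tvec'],float).ravel(), r.T@np.array([n[0],n[1],1])
def atz(im,uv,z):
    c,d=ray(im,uv); return c+d*(z-c[2])/d[2]
def totool(dw): # world vec (m) -> tool mm
    return R.from_quat(telemetry.state()['tcp_rot']).inv().apply(dw)*1000
E
python3 - <<'E'
from h import *
for n in('side','top'):
    im=snap(n,n+'1.png'); print(n,ray(im,(256,192)))
a=cv2.imread('pics/side1.png');b=cv2.imread('pics/top1.png')
s=telemetry.state();print({k:np.round(v,3) for k,v in s.items()},R.from_quat(s['tcp_rot']).as_matrix().round(3),manip.tcp_to_grasp)
E
```

```text
side (array([ 0.15223455, -0.6016817 ,  0.74162145]), array([ 0.39876805,  0.64764778, -0.64929897]))
top (array([0.316769  , 0.04113692, 1.11517981]), array([ 0.19681171, -0.01156136, -0.9804323 ]))
{'clock': np.float64(0.1), 'joints': array([ 1.168,  0.246,  1.559,  0.   ,  1.339, -0.174]), 'joint_velocities': array([-0.   , -0.001, -0.001,  0.001,  0.002, -0.   ]), 'effort': array([-1.0000e-03, -4.3067e+01, -3.2713e+01, -0.0000e+00,  3.0000e-03,
        0.0000e+00]), 'tool_pos': array([0.147, 0.633, 0.23 ]), 'tcp_rot': array([ 0.114,  0.993, -0.001, -0.   ]), 'ft_force': array([-0.152,  0.011, -0.413]), 'torque': array([-0.008,  0.01 ,  0.055]), 'grasp_force': np.float64(0.0), 'opening': np.float64(0.086)} [[-0.974  0.227 -0.001]
 [ 0.227  0.974 -0.002]
 [ 0.    -0.002 -1.   ]] -0.0187
```

View pics/side1.png

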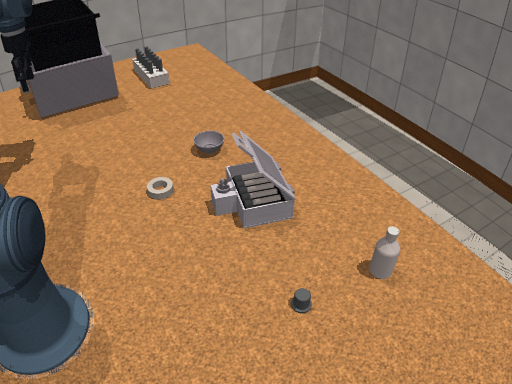

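View pics/top1.png

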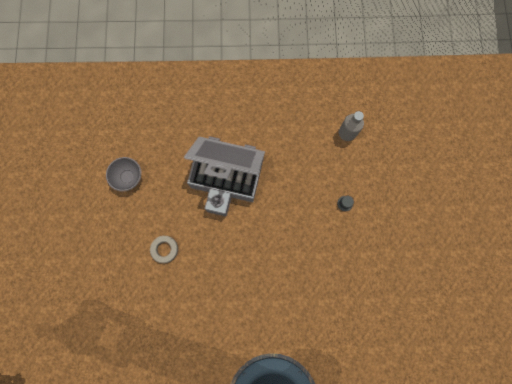

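The side view shows the cap at about (302,300), the stud at (224,185) and the open lid at (265,165). The top view shows the cap at (346,202) and the stud at (217,200). I'll zoom in on both in one montage.

```bash
python3 - <<'E'
from h import *
t=cv2.imread('pics/top1.png');s=cv2.imread('pics/side1.png')
def c(i,x,y,w,h,k): return cv2.resize(i[y:y+h,x:x+w],None,fx=k,fy=k,interpolation=cv2.INTER_CUBIC)
m=np.zeros((600,800,3),np.uint8)
m[:300,:400]=c(t,180,130,100,75+0,4); m[300:600,:400]=c(t,180,150,100,75,4) 
m[:300,:400]=c(s,205,130,100,75,4);  # side case upper
m[:240,400:640]=c(t,326,182,40,40,6); m[:150,640:800]=0
m[260:500,400:640]=c(s,282,280,40,40,6)
m[500:600,400:800]=c(s,205,200,100,25,4)
cv2.imwrite('pics/m1.png',m)
ti=load('top1.png')
print('cap',atz(ti,(346,202),.036),'stud',atz(ti,(217,200),.093))
E
```

```text
cap [ 0.500598   -0.21370536  0.036     ] stud [0.50328971 0.12925713 0.093     ]
```

View pics/m1.png

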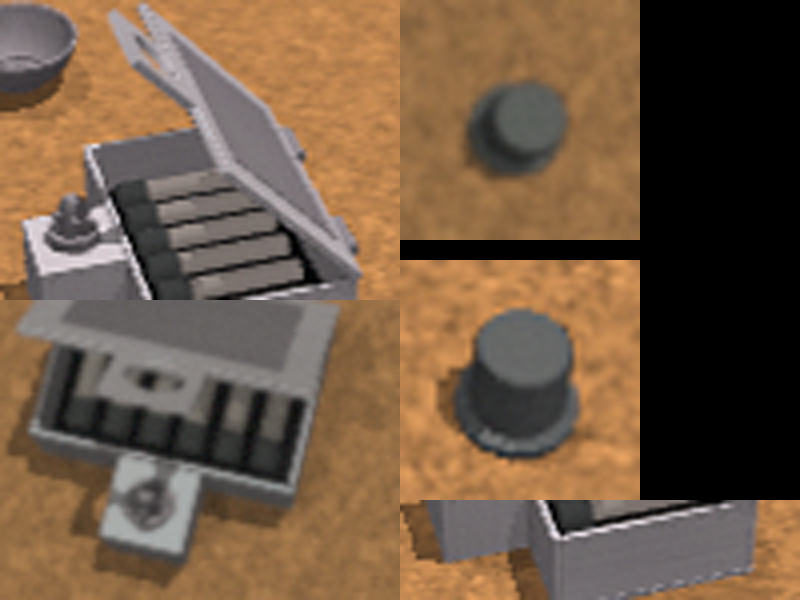

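The crops show the lid edge, tongue tip, tub corners and seat clearly. I'll fit the case pose and lid angle to these points, and triangulate the cap.

```bash
cat > fit.py <<'E'
from h import *
from scipy.optimize import least_squares
S=load('side1.png');T=load('top1.png')
sp=lambda X,Y:((X+.5)/4-.5+205,(Y+.5)/4-.5+130)
tp=lambda X,Y:((X+.5)/4-.5+180,(Y-300+.5)/4-.5+150)
lid=lambda r,y,h:('L',r,y,h)
obs=[(S,sp(69,198),(-.093,0,.093)),(S,sp(72,237),(-.093,0,.069)),(T,tp(155,490),(-.093,0,.093)),(T,tp(150,505),(-.093,0,.069)),
(S,sp(88,147),(-.065,.09,.062)),(S,(243.5,208.5),(-.065,-.09,.062)),(T,tp(32,428),(-.065,.09,.062)),(T,tp(297,485),(-.065,-.09,.062)),
(T,tp(124,456),(-.065,.028,.06)),
(S,sp(145,8),lid(.132,.092,0)),(S,sp(112,15),lid(.186,.028,0)),(T,tp(20,328),lid(.132,.092,0)),(T,tp(315,367),lid(.132,-.092,0)),(T,tp(98,398),lid(.186,.028,0)),(T,tp(190,417),lid(.186,-.028,0))]
def W(p,m):
    x,y,a,q=p
    if m[0]=='L': m=(.065-m[1]*np.cos(q),m[2],.065+m[1]*np.sin(q))
    c,s=np.cos(a),np.sin(a); return (x+c*m[0]-s*m[1],y+s*m[0]+c*m[1],m[2])
f=lambda p:np.concatenate([proj(im,W(p,m))[0]-uv for im,uv,m in obs])
if __name__=='__main__':
    r=least_squares(f,[.6,.11,-.2,.8],loss='soft_l1');p=r.x;print(p.round(4),f(p).reshape(-1,2).round(1).tolist())
    print('seat',W(p,(-.093,0,.069)))
    g=lambda x:np.concatenate([proj(T,[x[0],x[1],.036])[0]-(347.4,201.1),proj(S,[x[0],x[1],.036])[0]-(302.1,294.6)])
    c=least_squares(g,[.5,-.21]);print('cap',c.x,c.fun)
E
python3 fit.py
```

```text
[ 0.598   0.1064 -0.2514  0.8336] [[1.6, -0.4], [1.3, -2.7], [-1.5, 1.1], [0.6, -1.0], [-0.3, -0.6], [0.9, 1.1], [-0.0, 1.1], [-0.3, 2.0], [-0.3, -0.6], [-0.6, -0.5], [-0.3, -0.3], [0.1, 0.7], [-0.0, 7.7], [0.4, -0.9], [0.9, -0.3]]
seat (np.float64(0.5079017873867024), np.float64(0.1295360322104445), 0.069)
cap [ 0.50104018 -0.21855619] [ 0.38662218  0.70024839  0.31449918 -0.6636978 ]
```

```bash
O='[0,0,0]'; python3 -m creep '{"offset":[[-30,-22,0],[-65,-47,0],[-97,-70,0],[-130,-94,0],[-162,-117,0],[-195,-141,0],[-228,-164,0],[-260,-188,0]],"rotation":[[0,0,0],[0,0,0],[0,0,0],[0,0,0],[0,0,0],[0,0,0],[0,0,0],[0,0,0]]}' 1 40
python3 -m creep '{"offset":[[-32,-23,0],[-65,-47,0],[-97,-70,0],[-130,-94,0],[-162,-117,0],[-195,-141,0],[-228,-164,0],[-260,-188,0]],"rotation":[[0,0,0],[0,0,0],[0,0,0],[0,0,0],[0,0,0],[0,0,0],[0,0,0],[0,0,0]]}'
python3 -c "
from h import *
from fit import W
s=telemetry.state();p=(.598,.1064,-.2514,.8336);x=np.array(W(p,(.01,0,.2)));print((x-s['tool_pos']).round(3),totool(x-s['tool_pos']),s['clock'],s['opening'],s['ft_force'])"
```

```text
clock: 0.77
tool_pos: [0.3587, 0.3892, 0.231]
tcp_rot: [0.114, 0.993, -0.0, -0.0]
ft_force: [0.2, 0.6, 0.2]
opening: 0.0001
grasp_force: 0.0
clock: 1.43
tool_pos: [0.5694, 0.1471, 0.2309]
tcp_rot: [0.114, 0.993, 0.0, -0.0]
ft_force: [0.4, 1.3, 0.1]
opening: 0.0001
grasp_force: 0.0
[ 0.038 -0.043 -0.031] [-47.08822266 -33.40275733  30.84191505] 1.4333 7.575376057036625e-05 [0.43672518 1.32368637 0.12036028]
```

```bash
python3 -m creep '{"offset":[[-24,-17,0],[-47,-33,0],[-47,-33,30],[-47,-33,60],[-47,-33,75],[-45,-33,82],[-42,-33,90],[-38,-33,98]],"rotation":[[0,0,0],[0,0,0],[0,0,0],[0,0,0],[0,0,0],[0,0,0],[0,0,0],[0,0,0]]}'
python3 -m creep '{"offset":[[5,0,8],[10,0,16],[15,0,24],[20,0,32],[25,0,40],[30,0,46],[33,0,51],[36,0,56]],"rotation":[[0,0,0],[0,0,0],[0,0,0],[0,0,0],[0,0,0],[0,0,0],[0,0,0],[0,0,0]]}'

```

```text
clock: 2.1
tool_pos: [0.5995, 0.1082, 0.1348]
tcp_rot: [0.114, 0.993, 0.0, 0.002]
ft_force: [0.6, -0.2, 4.6]
opening: -0.0001
grasp_force: 1.8
clock: 2.77
tool_pos: [0.5624, 0.1164, 0.0765]
tcp_rot: [0.114, 0.993, -0.0, -0.0]
ft_force: [1.8, -0.4, 1.5]
opening: -0.0001
grasp_force: 1.2
```

```bash
python3 -m creep '{"offset":[[2,0,3],[3,0,6],[4,0,8],[4,0,9],[4,0,10],[4,0,11],[4,0,11],[4,0,11]],"rotation":[[0,0,0],[0,0,0],[0,0,0],[0,0,0],[0,0,0],[0,0,0],[0,0,0],[0,0,0]]}'

```

```text
clock: 3.43
tool_pos: [0.5588, 0.1173, 0.0679]
tcp_rot: [0.114, 0.993, -0.0, -0.001]
ft_force: [-5.9, -1.2, 14.7]
opening: 0.0004
grasp_force: 7.1
```

```bash
python3 -m creep '{"offset":[[0,0,-25],[0,0,-60],[-2,-30,-80],[-5,-70,-80],[-7,-110,-80],[-9,-150,-80],[-11,-190,-80],[-13,-230,-80]],"rotation":[[0,0,0],[0,0,0],[0,0,0],[0,0,0],[0,0,0],[0,0,0],[0,0,0],[0,0,0]]}' -1 40
python3 - <<'E'
from h import *
t=snap('top','top2.png')['pixels'];s=snap('side','side2.png')['pixels']
def c(i,x,y,w,h,k): return cv2.resize(i[y:y+h,x:x+w],None,fx=k,fy=k,interpolation=cv2.INTER_CUBIC)
m=np.zeros((600,800,3),np.uint8)
m[:300,:400]=c(t,190,165,50,int(37.5)+1,8)[:300]; m[:300,400:]=c(s,205,160,50,38,8)[:300]
m[300:,:300]=c(t,322,177,50,50,6); m[300:,400:700]=c(s,277,270,50,50,6)
cv2.imwrite('pics/m2.png',m)
x=np.array([.501,-.2186,.12])
print(totool(x-telemetry.state()['tool_pos']),telemetry.state()['tool_pos'])
E
```

```text
clock: 4.1
tool_pos: [0.5184, -0.111, 0.1459]
tcp_rot: [0.114, 0.993, 0.0, -0.001]
ft_force: [0.6, -0.8, -0.1]
opening: 0.0856
grasp_force: 0.0
[  -7.39192482 -105.61224242   26.17177107] [ 0.51846706 -0.11416087  0.14609441]
```

View pics/m2.png

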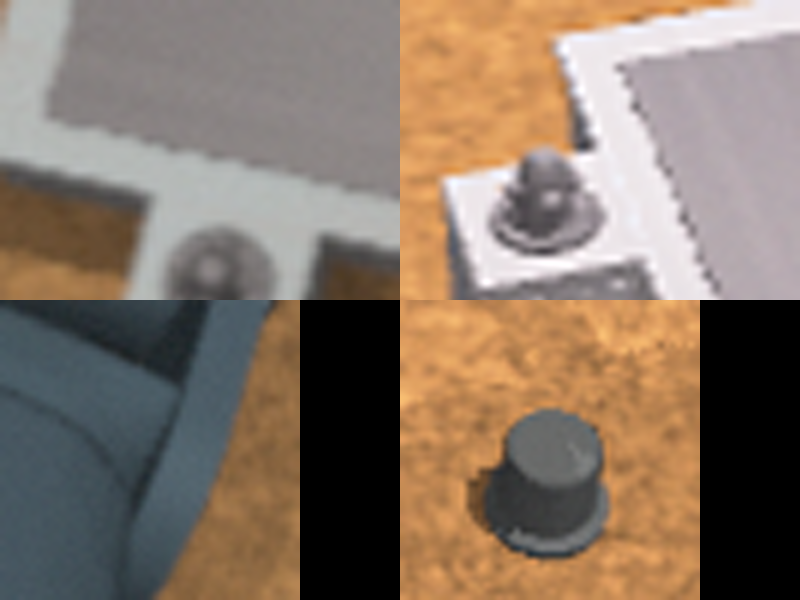

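The lid is level, and the stud comes up through the ring. The seat circle is centred near (217.1,199.6) in the top view and (222.9,186.8) in the side view. The cap has not moved.

```bash
python3 - <<'E'
from h import *
T=load('top2.png');S=load('side2.png')
print(atz(T,(217.06,199.6),.069),atz(T,(190+212.5/8-.5,165+262.5/8-.5),.093));print(atz(S,(222.9,186.8),.069),atz(S,(223.06,178.6),.093))
print('cap',atz(S,(277+154.5/6-.5,270+147.5/6-.5),.036),atz(S,(277+146/6-.5,270+210.5/6-.5),.004),atz(load('top1.png'),(347.4,201.1),.036))
E
python3 -m creep '{"offset":[[-2,-30,0],[-4,-60,0],[-6,-90,0],[-7,-106,0],[-7,-106,20],[-7,-106,20]],"rotation":[[0,0,0],[0,0,0],[0,0,0],[0,0,0],[0,0,0],[0,0,0]]}' -1 40
```

```text
[0.50872905 0.13116579 0.069     ] [0.5103321  0.13163152 0.093     ]
[0.50467519 0.12869295 0.069     ] [0.50721819 0.13043229 0.093     ]
cap [ 0.50054145 -0.2186773   0.036     ] [ 0.49824154 -0.22146785  0.004     ] [ 0.50297802 -0.21764976  0.036     ]
clock: 4.7
tool_pos: [0.5003, -0.2136, 0.123]
tcp_rot: [0.115, 0.993, 0.002, -0.003]
ft_force: [-1.2, 1.3, -1.8]
opening: 0.0855
grasp_force: 0.0
```

```bash
python3 -m creep '{"offset":[[0,0,30],[0,0,60],[0,0,85],[0,0,100],[0,0,110],[0,0,116],[0,0,116]],"rotation":[[0,0,0],[0,0,0],[0,0,0],[0,0,0],[0,0,0],[0,0,0],[0,0,0]]}'
python3 -m creep '{"offset":[[0,0,0],[0,0,0],[0,0,0],[0,0,0],[0,0,0],[0,0,0],[0,0,0],[0,0,0]],"rotation":[[0,0,0],[0,0,0],[0,0,0],[0,0,0],[0,0,0],[0,0,0],[0,0,0],[0,0,0]]}' 1 90
```

```text
clock: 5.28
tool_pos: [0.502, -0.2136, 0.0095]
tcp_rot: [0.114, 0.994, 0.001, -0.001]
ft_force: [0.4, -0.3, -0.3]
opening: 0.0852
grasp_force: 0.0
clock: 5.95
tool_pos: [0.5034, -0.2152, 0.0117]
tcp_rot: [0.114, 0.993, -0.001, 0.001]
ft_force: [-0.1, 0.3, 5.7]
opening: 0.0321
grasp_force: 89.6
```

```bash
python3 -m creep '{"offset":[[0,0,-20],[0,0,-50],[0,0,-85],[0,0,-120],[0,35,-120],[0,70,-120],[0,100,-120],[0,100,-120]],"rotation":[[0,0,0],[0,0,0],[0,0,0],[0,0,0],[0,0,0],[0,0,0],[0,0,0],[0,0,0]]}'
python3 -m creep '{"offset":[[0,0,0],[0,0,0],[0,0,0]],"rotation":[[0,0,0],[0,0,0],[0,0,0]]}'
python3 - <<'E'
from h import *
s=snap('side','side3.png');st=telemetry.state();p=st['tool_pos'];print(p,st['tcp_rot'],st['opening'])
u,v=proj(s,p)[0];print(u,v)
x0,y0=int(u)-30,int(v)-40
cv2.imwrite('pics/c3.png',cv2.resize(s['pixels'][y0:y0+60,x0:x0+60],None,fx=10,fy=10,interpolation=cv2.INTER_CUBIC));print(x0,y0)
E
```

```text
clock: 6.62
tool_pos: [0.5253, -0.113, 0.1303]
tcp_rot: [0.112, 0.994, 0.001, -0.0]
ft_force: [-0.7, -0.2, -0.5]
opening: 0.032
grasp_force: 89.4
clock: 6.87
tool_pos: [0.525, -0.1179, 0.1302]
tcp_rot: [0.115, 0.993, -0.0, -0.0]
ft_force: [1.2, -0.5, -0.4]
opening: 0.0318
grasp_force: 89.4
[ 0.52494726 -0.11808892  0.13024523] [ 1.14875904e-01  9.93379848e-01 -5.87176005e-05 -3.42700140e-05] 0.03186608724754849
286.9127546020035 226.89265435753683
256 186
```

View pics/c3.png

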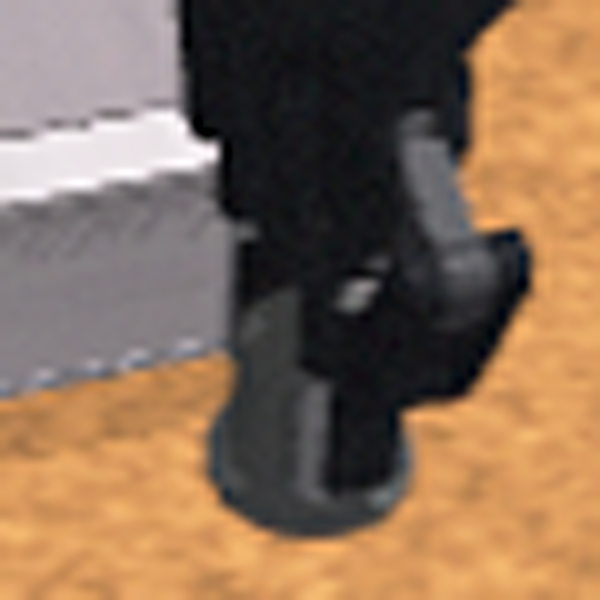

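The cap is held upright, with the fingertips just above its flange. The mouth is centred near crop pixel (309,471), which is (286.5,232.6) in the image.

```bash
python3 - <<'E'
from h import *
s=load('side3.png');p=np.array([.52495,-.11809,.13025])
for h in(.008,.0115,.014):
    a=atz(s,(286.5,232.65),p[2]-h);print(h,a,totool(a-p))
st=telemetry.state();tgt=np.array([.508,.1305,.13025]);print(totool(tgt-st['tool_pos']))
E
```

```text
0.008 [ 0.51974062 -0.12499343  0.12225   ] [ 3.49587365 -7.90916752  8.00117587]
0.0115 [ 0.52181736 -0.12229971  0.11875   ] [ 2.08854568 -4.81213841 11.50071339]
0.014 [ 0.52330074 -0.12037563  0.11625   ] [ 1.08331141 -2.59997476 14.00038305]
[ 7.32356231e+01  2.38160033e+02 -3.04274652e-02]
```

```bash
python3 -m creep '{"offset":[[10,35,0],[20,70,0],[30,105,0],[42,140,0],[52,175,0],[62,208,0],[70,231,0],[73,239,0]],"rotation":[[0,0,0],[0,0,0],[0,0,0],[0,0,0],[0,0,0],[0,0,0],[0,0,0],[0,0,0]]}'
python3 -m creep '{"offset":[[0,0,7],[0,0,10],[0,0,10],[0,0,10]],"rotation":[[0,0,0],[0,0,0],[0,0,0],[0,0,0]]}'
python3 - <<'E'
from h import *
s=snap('side','side4.png');st=telemetry.state();p=st['tool_pos'];print(p,st['ft_force'],totool(np.array([.5088,.1314,p[2]])-p))
x0,y0=195,145
cv2.imwrite('pics/c4.png',cv2.resize(s['pixels'][y0:y0+60,x0:x0+60],None,fx=10,fy=10,interpolation=cv2.INTER_CUBIC))
g=lambda q:(proj(s,q)[0]-(x0,y0)+.5)*10-.5
print('tcp',g(p),'mouth',g(p-[0,0,.0115]),'per mm: x,y,z',[(g(p+np.eye(3)[i]*.001)-g(p)).round(2) for i in range(3)])
print('seat pred',g([.5088,.1314,.069]),'studtop',g([.5088,.1314,.093]))
E
```

```text
clock: 7.58
tool_pos: [0.5078, 0.1342, 0.1302]
tcp_rot: [0.113, 0.994, 0.0, -0.0]
ft_force: [-0.2, 0.1, -0.9]
opening: 0.0317
grasp_force: 89.6
clock: 7.92
tool_pos: [0.5082, 0.1307, 0.1197]
tcp_rot: [0.115, 0.993, -0.0, -0.001]
ft_force: [-0.8, 0.1, 0.2]
opening: 0.0319
grasp_force: 89.5
[0.50841409 0.13085494 0.12001129] [ 0.10869074  0.58469399 -1.11243154] [-2.50929261e-01  6.18912898e-01 -2.95298435e-04]
tcp [283.88106247 251.13736265] mouth [285.89728633 288.48302484] per mm: x,y,z [array([ 3.64, -1.29]), array([-1.92, -2.15]), array([-0.18, -3.27])]
seat pred [293.009785   411.17181699] studtop [288.93372676 336.34678705]
```

View pics/c4.png

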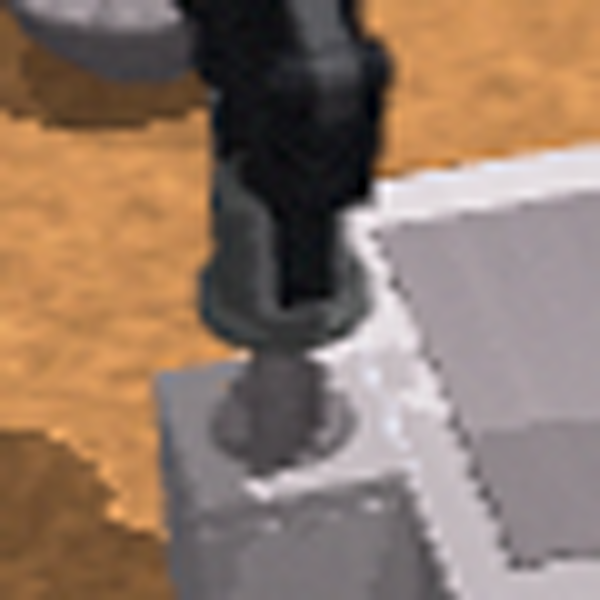

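The flange is centred near (285,296) in the crop and the seat near (285,425). For a cap straight above the seat it should be about 7 px further left, so it is roughly 2 mm too far in +x. I'll correct that while descending and watch the side forces.

```bash
python3 -m creep '{"offset":[[2,0,0],[2,0,5],[2,0,10],[2,0,15],[2,0,18],[2,0,21],[2,0,23],[2,0,23]],"rotation":[[0,0,0],[0,0,0],[0,0,0],[0,0,0],[0,0,0],[0,0,0],[0,0,0],[0,0,0]]}'
python3 -m creep '{"offset":[[0,0,2],[0,0,4],[0,0,5],[0,0,5]],"rotation":[[0,0,0],[0,0,0],[0,0,0],[0,0,0]]}'
```

```text
clock: 8.63
tool_pos: [0.5059, 0.1327, 0.0967]
tcp_rot: [0.114, 0.993, -0.0, -0.0]
ft_force: [0.2, 0.0, -0.7]
opening: 0.0318
grasp_force: 89.5
clock: 8.97
tool_pos: [0.5064, 0.1327, 0.0922]
tcp_rot: [0.114, 0.993, 0.0, 0.0]
ft_force: [0.3, -0.4, -0.9]
opening: 0.0317
grasp_force: 89.5
```

```bash
python3 -m creep '{"offset":[[0,0,1],[0,0,2],[0,0,2]],"rotation":[[0,0,0],[0,0,0],[0,0,0]]}'
python3 -m creep '{"offset":[[0,0,1],[0,0,2],[0,0,2]],"rotation":[[0,0,0],[0,0,0],[0,0,0]]}' - 110
```

```text
clock: 9.22
tool_pos: [0.5071, 0.1328, 0.0912]
tcp_rot: [0.114, 0.993, 0.0, 0.001]
ft_force: [0.1, 0.9, 4.2]
opening: 0.0317
grasp_force: 90.1
clock: 9.47
tool_pos: [0.5075, 0.1328, 0.0895]
tcp_rot: [0.114, 0.993, 0.0, 0.001]
ft_force: [0.9, 0.3, 3.6]
opening: 0.0314
grasp_force: 108.8
```

```bash
python3 -m creep '{"offset":[[0,0,1],[0,0,2],[0,0,3],[0,0,4],[0,0,4]],"rotation":[[0,0,0],[0,0,0],[0,0,0],[0,0,0],[0,0,0]]}'
python3 -m creep '{"offset":[[0,0,1],[0,0,2],[0,0,3],[0,0,3]],"rotation":[[0,0,0],[0,0,0],[0,0,0],[0,0,0]]}'
```

```text
clock: 9.88
tool_pos: [0.506, 0.1326, 0.0834]
tcp_rot: [0.114, 0.993, 0.0, -0.0]
ft_force: [2.9, 0.9, -3.3]
opening: 0.0315
grasp_force: 109.2
clock: 10.22
tool_pos: [0.5058, 0.1325, 0.0809]
tcp_rot: [0.114, 0.993, -0.0, -0.001]
ft_force: [0.3, -1.1, -0.8]
opening: 0.0313
grasp_force: 109.5
```

```bash
python3 -m creep '{"offset":[[0,0,1],[0,0,2],[0,0,3],[0,0,3]],"rotation":[[0,0,0],[0,0,0],[0,0,0],[0,0,0]]}'
python3 -m creep '{"offset":[[0,0,1],[0,0,2],[0,0,2]],"rotation":[[0,0,0],[0,0,0],[0,0,0]]}'
```

```text
clock: 10.55
tool_pos: [0.5064, 0.1326, 0.0807]
tcp_rot: [0.114, 0.993, -0.0, -0.001]
ft_force: [-9.0, -1.4, 18.2]
opening: 0.0317
grasp_force: 111.5
clock: 10.8
tool_pos: [0.5066, 0.1326, 0.0806]
tcp_rot: [0.114, 0.994, -0.001, -0.001]
ft_force: [-17.0, -1.9, 31.5]
opening: 0.0315
grasp_force: 113.2
```

```bash
python3 -m creep '{"offset":[[1,0,0],[1,0,0],[1,0,0]],"rotation":[[0,0,0],[0,0,0],[0,0,0]]}'
python3 - <<'E'
from h import *
s=snap('side','side5.png');x0,y0=195,145
cv2.imwrite('pics/c5.png',cv2.resize(s['pixels'][y0:y0+60,x0:x0+60],None,fx=10,fy=10,interpolation=cv2.INTER_CUBIC))
E
```

```text
clock: 11.05
tool_pos: [0.5066, 0.1326, 0.0806]
tcp_rot: [0.114, 0.994, -0.001, 0.0]
ft_force: [-12.4, -2.8, 28.4]
opening: 0.0315
grasp_force: 112.5
```

View pics/c5.png

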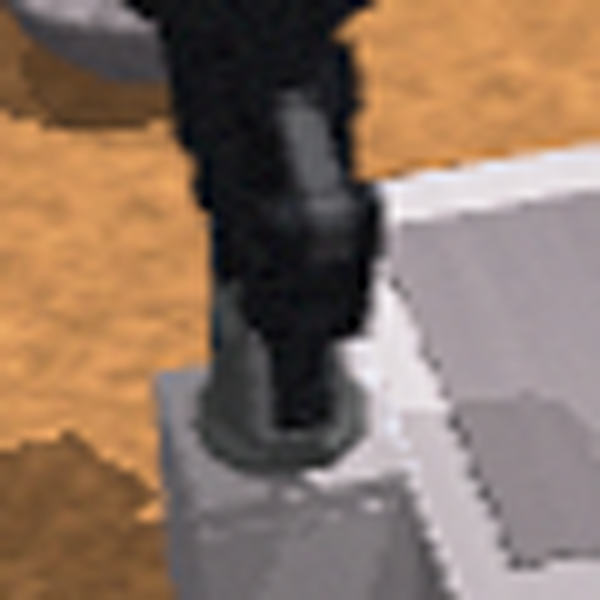

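The cap's flange, centred near (284,420) in the crop, rests flat on the seat. The lid is shut, and the cap is held and pressed down with about 28 N.

```bash
python3 -c "
from station import ticket;print(ticket.hand_in())"
```

```text
the job is handed in; nothing more can be done
None
```

I shut the lid with the stud up through its ring and pushed the cap past the click onto its seat; I handed the job in at about 11 s with the gripper still holding it and pressing down at about 28 N, but the hand-in returned no verdict.

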